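# Unbolt the orange-lidded instrument case

## Task

Unlock the microscope accessory case with the orange lid: lift the handle of its barrel bolt up out of the notch, then slide the bolt back as far as it will go, away from the black keeper block, and let go. Leave the bolt of the blue-lidded case as it is.

Things in the scene. Friction and masses are not known exactly. Their poses are not given: they have to be found in the camera images.
- orange_case: White metal case with an orange lid, 170 (x) by 240 (y) by 80 mm high, immovable. Origin: centre of its underside, z up. On the lid a brass bolt rod runs along y, its axis at x=-45, z=110 mm. Steel guard wall at x=-67 to -63, y=-70 to 42, top z=118, with a notch 14 mm wide at y=-45. Rod saddles at y=-63 and 35, top z=123. Black keeper block at y=-100 to -82, top z=124. All else is lower.
- orange_bolt (a joint): Slide of the orange case's bolt along the case's +y, in m: 0 = home in the keeper, 0.06 = fully drawn (stop). Starts at 0 to 0.002. Stiff, about 3 N. Handle stem and grip move with it: their centre is at case y = -45 mm + slide. With the stem in the notch it stops at about 0.003. The rod's tip leaves the keeper at 0.023.
- orange_handle (a joint): Handle angle about the rod, rad: 0 = level, towards case -x; pi/2 = up; stop 1.75. Starts 0 to 0.2, in the notch; clears the guard above 0.65; stays where left (1.2 N at the grip). An 8 mm stem carries a yellow roller, 22 mm diameter, 30 mm long along y, its centre 50 mm from the rod axis: case x=-45-50cos(angle), z=110+50sin(angle) mm. It can pivot in fingers pinching its flat ends.
- blue_grip (a point): Centre of the yellow roller grip on the bolt handle of the other case, which is alike in every way but has a blue lid. Its bolt is home and its handle lies in the notch; it is to be left alone.

How it is judged:
By the outcome, as a careful person would: the job done as asked, in the order asked, and still so for the second after the job is handed in, with the robot touching nothing.
It also fails if it takes over 32 s, if anything falls off the work surface, if the arm or the gripper's body presses on something with over 40 N, if the wrist force passes 120 N, or if a joint passes its speed limit or range.

## Robot

A 6-joint arm with a two-finger parallel gripper is mounted at the origin on the work surface. World frame = base frame: x ahead of the robot, y to its left, z up, the work surface at z = 0. Lengths are in m, angles in rad, forces in N, time in s.
With the tool pointing down it reaches from about 0.3 to 0.775 m from the base axis. Payload 14.6 kg.
Tool frame: the origin (TCP) lies midway between the tips of the shut fingers; the grasp point (between the pads) lies 19 mm behind it; z points along the fingers, y is the line along which they close (so a half turn about z gives the same grasp; the last joint's range is limited). The gripper opens to 94 mm and grips with 3 to 60 N. Pads are 16 mm wide; open, the fingers measure 119 mm over their backs; the gripper's body (75 mm by 177 mm) begins 78 mm behind the grasp point.
Start: joints at [1.179, 0.3, 1.521, -0, 1.321, -0.067], TCP at [0.176, 0.521, 0.205] pointing down, gripper open.
Joint ranges: [-3.03, 3.03], [-0.79, 2.21], [0.23, 2.52], [-1.04, 4.18], [0, 3.07], [-2.55, 2.55]. Speed limits (rad/s): [2.22, 2.22, 2.57, 3.14, 3.14, 3.14].

## Interface

Orientations are given as [roll, pitch, yaw] about the fixed x, y, z axes, in that order (R = Rz(yaw) Ry(pitch) Rx(roll)).
In Python, from station import telemetry, optics, ctrl gives the robot as it stands.
- The arm moves only by the tool carry_out, never from a script. Its argument "plan" is a list that holds one entry, the list of rows, each a list of 7 numbers: the shift along the tool's x, y, z in mm, then the turn, a rotation vector about the tool's x, y, z in rad, then the finger opening in mm, from 0 to 94. A call has 1 to 20 rows; each row shifts and turns the commanded pose from where the row before left it, along the tool's axes as they then stand; what a row does not reach is not made up. A row lasts 1/12 s, in which the tool goes at most 41.7 mm and 7.16 degrees, less where a joint would pass 70% of its speed; a pose out of reach is approached as far as the arm can. A call with a gripper value outside its range is refused whole. The fingers move at their own pace and stop on an object; "squeeze" is the grip in N (left out, the last holds). Time passes only in rows, so rows that do not move let the fingers close. It gives the time, the measured TCP pose, the force, the opening and the grip force at its end, in the units of the state.
- telemetry.get_obs(): the state, without advancing time (a new reading comes with each control period).
- optics.camera(name): name is "scene" or "top"; returns a dict with "pixels" (420x560x3 uint8, red, green, blue), "intrinsics" (3x3 intrinsics, pixels), "dist_coeffs" ([k1, k2, p1, p2, k3] as OpenCV has them; the pictures are not rectified), "origin" and "rotation" of the camera in the world. Camera axes: x right, y down, z forward; pixel columns grow to the right and rows downward; lengths in m; the calibration is good to about 2 mm. A picture is of the moment at which its call begins. There is no depth.
- ctrl.hand_in(): hands the job in; it is judged then, once.
The state is a dict: "time_s": time; "qpos": joint angles; "joint_vel": joint speeds; "tau": joint torques, N m; "ee_pos": TCP position; "eef_rot": TCP orientation; "force": force on the tool from outside, world axes, zero at the start; "moment": the same for the moment, N m; "grip_width": finger opening in m; "grip_force": force on a finger pad.
Only numpy, scipy, OpenCV 4.12 (cv2) and the standard library are available. Lean on these libraries where they do the work, as an engineer would, in place of code of your own. Each camera call takes 0.05 s, during which the arm holds its last target. There are 200 camera calls.

## Working session

There is one attempt and no reset: what is moved stays moved. The work goes in short steps, Python scripts to look and compute and a tool call to move; the robot and the scene stay as the last step left them, time stands still between calls to the robot, and variables do not carry over. Pictures are saved under pics/ and viewed, at most 10 in all, crops included, and the job is handed in when it is done.

Besides the shell and the picture viewer there is one more tool, called after "Request:" as name(argument=value, ...), one argument or row to a line, values as JSON. carry_out: Moves the arm, as the interface text tells. Its arguments: {"type":"object","properties":{"plan":{"type":"array","items":{"type":"array","items":{"type":"array","items":{"type":"number"}}}},"squeeze":{"type":"number"}},"required":["plan"]}

```bash
mkdir -p pics
python3 - <<'E'
from station import telemetry, optics, ctrl
import cv2
for n in ("scene","top"):
    c=optics.camera(n); cv2.imwrite(f"pics/{n}0.png",c["pixels"][:,:,::-1])
    print(n,c["intrinsics"],c["dist_coeffs"],c["origin"],c["rotation"])
print(telemetry.get_obs())
E
```

```text
scene [[474.12485209   0.         288.96687803]
 [  0.         474.12485209 207.93278127]
 [  0.           0.           1.        ]] [0.03108599 0.         0.         0.         0.        ] [0.92720383 0.2180775  0.79956774] [-2.55298133  0.00985767  2.1361978 ]
top [[430.50613296   0.         279.72076141]
 [  0.         430.50613296 212.64392086]
 [  0.           0.           1.        ]] [0.04656981 0.         0.         0.         0.        ] [ 0.41728818 -0.0192097   0.77491081] [-2.98408223 -0.01514048 -1.57499077]
{'time_s': 0.1, 'qpos': array([ 1.17936650e+00,  3.00423100e-01,  1.52152955e+00,  4.23222534e-05,
        1.32074587e+00, -6.65738974e-02]), 'joint_vel': array([ 1.91542716e-05, -8.96099959e-04, -2.58208101e-03, -6.18800633e-04,
       -2.33998435e-05, -1.30034670e-03]), 'tau': array([ 1.70054354e-03, -5.32651484e+01, -3.53275466e+01,  7.10224779e-02,
        2.36251310e-02, -5.87416298e-05]), 'ee_pos': array([0.17542688, 0.52100659, 0.20493447]), 'eef_rot': array([-3.14049197e+00, -1.14470867e-04,  2.81672617e+00]), 'force': array([-0.08795001,  0.16525782, -0.31333475]), 'moment': array([-0.0121961 , -0.01074947,  0.05801803]), 'grip_force': 0.0, 'grip_width': 0.09397006593765479}
```

View pics/scene0.png

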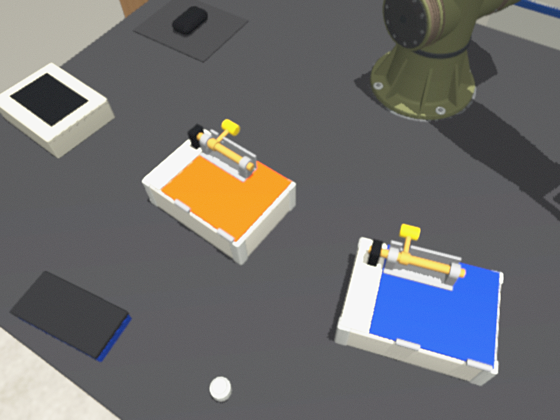

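View pics/top0.png

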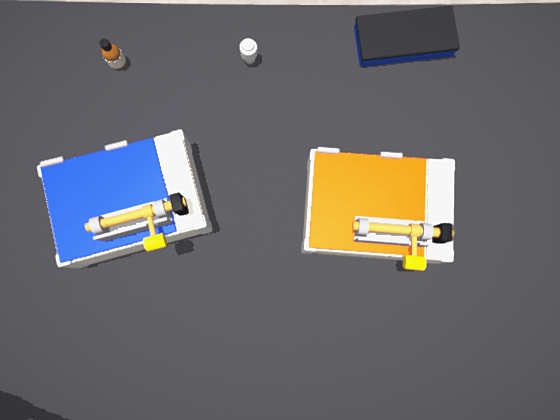

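The scene view shows the orange case with grip near (230,128), keeper (196,136) and rear saddle (250,166). The top view shows the same grip at (415,263), keeper (446,233) and saddle (362,226). The handle points towards the robot, and case +y is roughly world +y.

```bash
cat > h.py <<'E'
from station import telemetry, optics, ctrl
import cv2, numpy as np
from scipy.spatial.transform import Rotation as R
from scipy.optimize import least_squares
def rot(c):
    r=np.array(c["rotation"]); return r if r.shape==(3,3) else R.from_euler("xyz",r).as_matrix()
def proj(c,P):
    M=rot(c).T
    return cv2.projectPoints(np.atleast_2d(P).astype(float),cv2.Rodrigues(M)[0],-M@c["origin"],np.array(c["intrinsics"]),np.array(c["dist_coeffs"]))[0][:,0]
def yellow(c,box):
    hsv=cv2.cvtColor(c["pixels"],cv2.COLOR_RGB2HSV); x0,y0,x1,y1=box
    m=cv2.inRange(hsv,(26,170,90),(34,255,255)); k=np.zeros_like(m); k[y0:y1,x0:x1]=m[y0:y1,x0:x1]
    n,l,s,ce=cv2.connectedComponentsWithStats(k); i=1+np.argmax(s[1:,4]); return ce[i],s[i]
def tri(cs,px):
    return least_squares(lambda P:np.concatenate([proj(c,P)[0]-p for c,p in zip(cs,px)]),[.4,-.15,.1])
def crop(c,box,f=6):
    x0,y0,x1,y1=box; return cv2.resize(c["pixels"][y0:y1,x0:x1,::-1],None,fx=f,fy=f,interpolation=cv2.INTER_CUBIC)
E
python3 - <<'E'
from h import *
s=optics.camera("scene");t=optics.camera("top")
a,sa=yellow(s,(205,110,250,150));b,sb=yellow(t,(395,245,440,280))
print(a,sa,b,sb); r=tri([s,t],[a,b]); print("grip",r.x,r.fun)
for n,p,q in(("keeper",(196,133),(446,233)),("saddle",(249,164),(362,226))):
    r=tri([s,t],[p,q]);print(n,r.x,r.fun)
a2,_=yellow(s,(390,215,430,245));b2,_=yellow(t,(135,225,175,255));print("blue",tri([s,t],[a2,b2]).x)
A=crop(s,(180,115,265,180),7);B=crop(t,(345,210,465,280),6)
cv2.imwrite("pics/a.png",A);cv2.imwrite("pics/b.png",B)
E
```

```text
[229.42142857 125.86428571] [222 120  16  14 140] [415.1302682  262.12260536] [405 255  21  15 261]
grip [ 0.44507602 -0.23459283  0.11723103] [-0.33731701 -0.09775831 -0.23993112  0.12090231]
keeper [ 0.4897573  -0.28625315  0.10932447] [-1.2942098  -0.44811228 -0.93949294  0.48470113]
saddle [ 0.50004868 -0.15475976  0.11048718] [-2.47014139 -0.60245378 -1.89103448  0.92809611]
blue [0.47709678 0.16296496 0.1141951 ]
```

View pics/a.png

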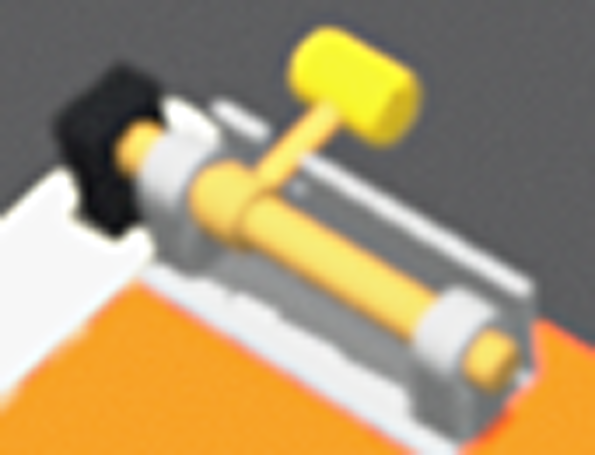

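View pics/b.png

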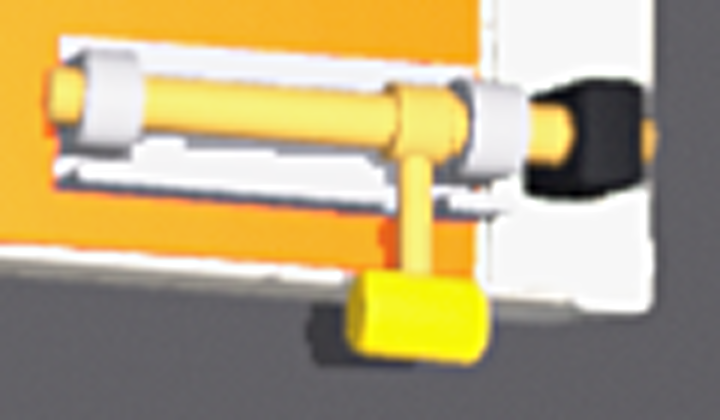

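Crop a puts the grip centre at scene (230.7,127.3), the hub at (212.9,143.6) and the rear saddle at (245,162). Crop b puts the grip at top (414.7,262.8), the hub at (415.8,230.3) and the rear saddle at (363.7,226.7).

Run:
```python
from h import *
s=optics.camera("scene");t=optics.camera("top")
P={}
for n,p,q in(("grip",(230.7,127.3),(414.7,262.8)),("hub",(212.9,143.6),(415.8,230.3)),("rear",(245,162.1),(363.7,226.7))):
    r=tri([s,t],[p,q]);P[n]=r.x;print(n,r.x,r.fun)
d=P["rear"]-P["hub"];yaw=np.arctan2(d[1],d[0])-np.pi/2
print("case yaw",yaw,"len",np.linalg.norm(d[:2]))
v=P["grip"]-P["hub"];print("arm",v,np.hypot(v[0],v[2]))
o=telemetry.get_obs();T=R.from_euler("xyz",o["eef_rot"]).as_matrix()
print("tool\n",T.round(3))
G=R.from_euler("xyz",[np.pi,0,yaw+np.pi]).as_matrix() 
tgt=P["grip"]+[0,0,.08]
for k in (0,np.pi):
    G=R.from_euler("xyz",[np.pi,0,yaw+k]).as_matrix()
    print("rotvec",R.from_matrix(T.T@G).as_rotvec(), "final tool axes",G.round(3).tolist())
print("shift tool mm",T.T@(tgt-o["ee_pos"])*1000)
```

```text
grip [ 0.44387912 -0.23463792  0.11264459] [-1.00268082 -0.28891367 -0.71454773  0.35979817]
hub [ 0.49422512 -0.24019116  0.10968122] [-0.87459728 -0.27169783 -0.64762065  0.32814388]
rear [ 0.499944   -0.15947435  0.11152893] [-0.55027724 -0.13640708 -0.42034542  0.20667656]
case yaw -0.07073297404724155 len 0.08091915131009426
arm [-0.050346    0.00555325  0.00296337] 0.05043313734609981
tool
 [[-0.948  0.319 -0.   ]
 [ 0.319  0.948 -0.   ]
 [-0.    -0.    -1.   ]]
rotvec [-6.44845565e-05  5.25368018e-04  2.88747124e+00] final tool axes [[0.997, -0.071, -0.0], [-0.071, -0.997, -0.0], [0.0, 0.0, -1.0]]
rotvec [-3.61934487e-04 -4.44244493e-05 -2.54121365e-01] final tool axes [[-0.997, 0.071, 0.0], [0.071, 0.997, 0.0], [0.0, 0.0, -1.0]]
shift tool mm [-495.57058594 -630.60756651   12.85043373]
```

Request:
carry_out(
  plan=[
    [[0,0,0,0,0,-0.061,94],[0,0,0,0,0,-0.061,80],[0,0,0,0,0,-0.061,60],[0,0,0,0,0,-0.061,60],[-13.6,-30.5,0,0,0,0,60],[-13.6,-30.5,0,0,0,0,60],[-13.6,-30.5,0,0,0,0,60],[-13.6,-30.5,0,0,0,0,60],[-13.6,-30.5,0,0,0,0,60],[-13.6,-30.5,0,0,0,0,60],[-13.6,-30.5,0,0,0,0,60],[-13.6,-30.5,0,0,0,0,60],[-13.6,-30.5,0,0,0,0,60],[-13.6,-30.5,0,0,0,0,60],[-13.6,-30.5,0,0,0,0,60],[-13.6,-30.5,0,0,0,0,60],[-13.6,-30.5,0,0,0,0,60],[-13.6,-30.5,0,0,0,0,60],[-13.6,-30.5,0,0,0,0,60],[-13.6,-30.5,0,0,0,0,60]],
  ],
)

```text
time_s: 1.97
ee_pos: [0.3532, 0.0155, 0.2057]
eef_rot: [3.142, 0.001, 3.061]
force: [0.7, 0.8, 0.1]
grip_width: 0.0602
grip_force: 0.0
```

Request:
carry_out(
  plan=[
    [[-13.6,-30.5,0,0,0,0,60],[-13.6,-30.5,0,0,0,0,60],[-13.6,-30.5,0,0,0,0,60],[-13.6,-30.5,0,0,0,0,60],[-13.6,-30.5,0,0,0,0,60],[-13.6,-30.5,0,0,0,0,60],[-13.6,-30.5,0,0,0,0,60],[-13.6,-30.5,0,0,0,0,60],[0,0,0,0,0,0,60],[0,0,0,0,0,0,60],[0,0,0,0,0,0,60]],
  ],
)

```text
time_s: 2.88
ee_pos: [0.4415, -0.2342, 0.2052]
eef_rot: [3.141, -0.001, 3.061]
force: [0.5, 0.2, 0.4]
grip_width: 0.0602
grip_force: 0.0
```

Request:
carry_out(
  plan=[
    [[-2.5,0,15,0,0,0,60],[0,0,20,0,0,0,60],[0,0,20,0,0,0,60],[0,0,20,0,0,0,60],[0,0,15,0,0,0,60],[0,0,10,0,0,0,60],[0,0,8,0,0,0,60],[0,0,0,0,0,0,60],[0,0,0,0,0,0,60]],
  ],
  squeeze=12,
)

```text
time_s: 3.63
ee_pos: [0.4444, -0.2347, 0.0979]
eef_rot: [-3.141, 0.0, 3.061]
force: [0.1, -0.1, 0.4]
grip_width: 0.0602
grip_force: 0.0
```

Run:
```python
from h import *
s=optics.camera("scene");t=optics.camera("top")
A=crop(s,(170,60,310,180),4);B=crop(t,(345,190,465,300),4)
B=cv2.copyMakeBorder(B,0,max(0,A.shape[0]-B.shape[0]),0,0,cv2.BORDER_CONSTANT)[:A.shape[0]]
im=cv2.hconcat([A,B]);im=cv2.resize(im,None,fx=.75,fy=.75);cv2.imwrite("pics/c.png",im);print(im.shape)
```

```text
(360, 780, 3)
```

View pics/c.png

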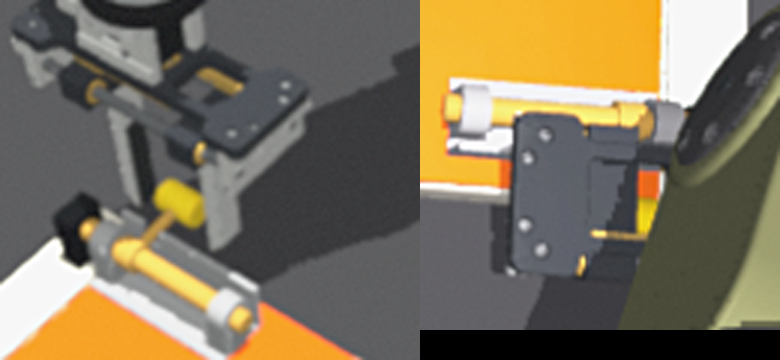

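The roller, at (180,203) in the left panel, sits between the two fingers with clearance on both sides. I'll close now.

Request:
carry_out(
  plan=[
    [[0,0,0,0,0,0,40],[0,0,0,0,0,0,34],[0,0,0,0,0,0,25],[0,0,0,0,0,0,20],[0,0,0,0,0,0,20],[0,0,0,0,0,0,20],[0,0,0,0,0,0,20],[0,0,0,0,0,0,20]],
  ],
  squeeze=12,
)

```text
time_s: 4.4
ee_pos: [0.4442, -0.2332, 0.0972]
eef_rot: [3.138, -0.001, 3.061]
force: [0.4, 13.6, 2.0]
grip_width: 0.0297
grip_force: 12.0
```

Request:
carry_out(
  plan=[
    [[0,1.5,0,0,0,0,20],[0,0,0,0,0,0,20],[-0.4,0,-3.5,0,0,0,20],[-0.5,0,-3.4,0,0,0,20],[-1.5,0,-4.8,0,0,0,20],[-1.5,0,-4.8,0,0,0,20],[0,0,0,0,0,0,20],[0,0,0,0,0,0,20]],
  ],
)

```text
time_s: 5.07
ee_pos: [0.4483, -0.2333, 0.1144]
eef_rot: [3.141, -0.0, 3.061]
force: [-1.2, 8.0, 2.6]
grip_width: 0.03
grip_force: 12.0
```

Request:
carry_out(
  plan=[
    [[-2.4,1,-4.4,0,0,0,20],[-2.4,0,-4.3,0,0,0,20],[-3.2,0,-3.9,0,0,0,20],[-3.2,0,-3.8,0,0,0,20],[-3.9,0,-3.1,0,0,0,20],[-3.9,0,-3.1,0,0,0,20],[-4.4,0,-2.3,0,0,0,20],[-4.5,0,-2.2,0,0,0,20],[-3.6,0,-1.1,0,0,0,20],[-3.6,0,-1.1,0,0,0,20],[0,0,0,0,0,0,20],[0,0,0,0,0,0,20]],
  ],
)

```text
time_s: 6.07
ee_pos: [0.484, -0.2357, 0.1436]
eef_rot: [-3.141, 0.002, 3.061]
force: [0.1, 1.0, 2.2]
grip_width: 0.0297
grip_force: 12.0
```

Run:
```python
from h import *
s=optics.camera("scene")
cv2.imwrite("pics/d.png",crop(s,(170,60,310,180),4))
```

```text
(no output)
```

View pics/d.png

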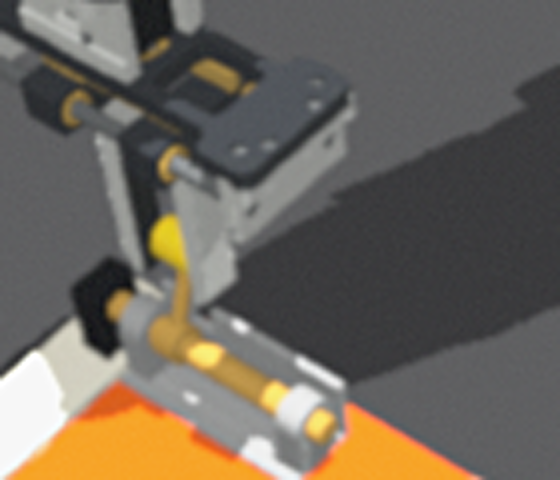

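The roller is pinched at (168,240) with its stem pointing up, clear of the guard. Next I slide the bolt.

Request:
carry_out(
  plan=[
    [[0,3,0,0,0,0,20],[0,5,0,0,0,0,20],[0,5,0,0,0,0,20],[0,5,0,0,0,0,20],[0,5,0,0,0,0,20],[0,5,0,0,0,0,20],[0,5,0,0,0,0,20],[0,5,0,0,0,0,20],[0,5,0,0,0,0,20],[0,5,0,0,0,0,20],[0,5,0,0,0,0,20],[0,3,0,0,0,0,20],[0,0,0,0,0,0,20],[0,0,0,0,0,0,20]],
  ],
  squeeze=20,
)

```text
time_s: 7.28
ee_pos: [0.488, -0.1788, 0.1434]
eef_rot: [3.141, 0.0, 3.061]
force: [3.0, 1.4, 6.5]
grip_width: 0.0298
grip_force: 20.0
```

Request:
carry_out(
  plan=[
    [[0,1,0,0,0,0,20],[0,1,0,0,0,0,20],[0,1,0,0,0,0,20],[0,1,0,0,0,0,20],[0,1,0,0,0,0,20],[0,0,0,0,0,0,20],[0,0,0,0,0,0,20]],
  ],
)

```text
time_s: 7.87
ee_pos: [0.4882, -0.1757, 0.1434]
eef_rot: [-3.139, 0.0, 3.061]
force: [2.1, -11.5, 4.3]
grip_width: 0.0293
grip_force: 20.0
```

It has reached the stop: 60 mm travelled and 11.5 N of resistance. I'll release and retreat upward.

Request:
carry_out(
  plan=[
    [[0,1,0,0,0,0,20],[0,0,0,0,0,0,20],[0,-1,0,0,0,0,40],[0,-1,0,0,0,0,60],[0,0,0,0,0,0,60],[0,0,0,0,0,0,60],[0,0,0,0,0,0,60],[0,0,0,0,0,0,60],[0,0,-8,0,0,0,60],[0,0,-15,0,0,0,60],[0,0,-20,0,0,0,60],[0,0,-20,0,0,0,60],[0,0,-20,0,0,0,60],[25,0,-10,0,0,0,60],[30,0,0,0,0,0,60],[30,0,0,0,0,0,60],[30,0,0,0,0,0,60],[0,0,0,0,0,0,60],[0,0,0,0,0,0,60]],
  ],
)

```text
time_s: 9.45
ee_pos: [0.3731, -0.1665, 0.2373]
eef_rot: [-3.141, 0.002, 3.06]
force: [0.4, -0.8, 0.2]
grip_width: 0.0599
grip_force: 0.0
```

Run:
```python
from h import *
s=optics.camera("scene");t=optics.camera("top")
cv2.imwrite("pics/e.png",cv2.hconcat([crop(s,(170,80,290,200),3),crop(t,(330,160,470,280),3)]))
```

```text
(no output)
```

View pics/e.png

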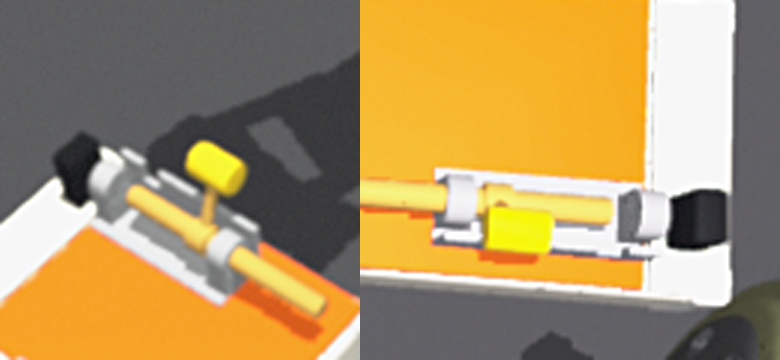

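The right panel shows the rod clear of the keeper (700,218). The hub (497,196) is about 19 mm from the rear saddle (460,198), where 20 mm means fully drawn. The handle is up and the gripper is clear.

```bash
python3 -c "
from station import ctrl; print(ctrl.hand_in())"
```

```text
the job is handed in; nothing more can be done
None
```

The orange case is unlocked: its handle is lifted out of the notch, the bolt is drawn 60 mm to its stop and released, the blue case was left untouched, and the job is handed in.

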